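Clamp a jaw insert in the setting fixture

ROBOT

A 6-joint arm with a two-finger parallel gripper is mounted at the origin on a cart in front of the work surface, level with it; the furniture and walls round the work are solid. World frame = base frame: x ahead of the robot, y to its left, z up, the work surface at z = 0. Lengths are in mm, angles in rad, forces in N, time in s.
With the tool pointing down it reaches from about 275 to 750 mm from the base axis. Payload 10.2 kg.
Tool frame: the origin (TCP) lies where the fingers leave the gripper's body, on its centre line; the fingertips stand 73 mm ahead of it and the grasp point (between the pads) lies 54 mm ahead of it; z points along the fingers, y is the line along which they close (so a half turn about z gives the same grasp; the last joint's range is limited). The gripper opens to 85 mm and grips with 20 to 120 N. Pads are 22 mm wide; open, the fingers measure 114 mm over their backs; the gripper's body (76 mm by 85 mm) begins 54 mm behind the grasp point. The pads swing forward as they close: fully open they stand 13 mm farther back than shut.
Start: joints at [-1.444, 0.313, 1.498, -0, 1.331, -0.223], TCP at [179.91, -493.218, 303.894] pointing down, gripper open.
Joint ranges: [-2.94, 2.94], [-0.97, 2.17], [0.19, 2.56], [-1.23, 4.37], [0.02, 3.11], [-2.88, 2.88]. Speed limits (rad/s): [2.39, 2.39, 3.01, 3.14, 3.14, 3.14].

INTERFACE

Orientations are given as a unit quaternion [w, x, y, z].
In Python, from rig import ctrl gives the robot as it stands.
- The arm moves only by the shell command python3 -m creep 'ROWS' [OPENING] [FORCE]. ROWS is JSON, a list that holds one entry, the list of rows, each a list of 6 numbers: the shift along the world's x, y, z in units of 25 mm (1.0 is 25 mm), then the turn, a rotation vector about the world's x, y, z in units of 5 degrees (1.0 is 5 degrees). In form: [[[x, y, z, ax, ay, az], ...]]. A call has 1 to 20 rows; each row is the pose to reach, as a shift and turn from the pose commanded when the call began; what a row does not reach only later rows make up. A row lasts 1/12 s, in which the tool goes at most 41.7 mm and 7.16 degrees, less where a joint would pass 70% of its speed; a pose out of reach is approached as far as the arm can. A call with a gripper value outside its range is refused whole. OPENING is the finger opening in mm, from 0 to 85.4, set as the call begins (- or left out, the last holds). The fingers move at their own pace and stop on an object; FORCE is the grip in N (left out, the last holds). Time passes only in rows, so rows that repeat a pose let the fingers close. It gives the time, the measured TCP pose, the force, the opening and the grip force at its end, in the units of the state.
- ctrl.sense(): the state, without advancing time (a new reading comes with each control period).
- ctrl.capture(name): name is "scene" or "side" or "wrist"; returns a dict with "image" (384x512x3 uint8, red, green, blue), "fx", "fy", "cx", "cy" (pixels), "R" (3x3) and "t" (3): a world point X has camera coordinates R X + t. Camera axes: x right, y down, z forward; pixel columns grow to the right and rows downward; lengths in mm; the calibration is good to about 2 mm. The wrist camera is an equidistant fisheye: a pixel r from the principal point sees the ray r / f radians off the axis. A picture is of the moment at which its call begins. There is no depth.
- ctrl.finish_job(): hands the job in; it is judged then, once.
The state is a dict: "time_s": time; "joints": joint angles; "dq": joint speeds; "tau": joint torques, N m; "eef_pos": TCP position; "ee_rot": TCP orientation; "force": force on the tool from outside, world axes, zero at the start; "wrist_torque": the same for the moment, N m; "grip_width": opening from 0.0 (shut) to 1.0 (fully open); "grip_force": force on a finger pad.
Only numpy, scipy, OpenCV 4.12 (cv2) and the standard library are available. Lean on these libraries where they do the work, as an engineer would, in place of code of your own. Each camera call takes 0.05 s, during which the arm holds its last target. There are 200 camera calls.

TASK

Pick up the serrated steel jaw insert that lies among the clutter on the worktop, lay it lengthwise on the fixture's open apron and slide it along the channel under the bridge until it is fully home against the end stop. Then turn the knurled brass thumbscrew clockwise until it seats on the insert and the resistance clearly rises; stop there, do not overtighten it, and let go. Leave the other things on the worktop where they are.

Things in the scene. Friction and masses are not known exactly. Their poses are not given: they have to be found in the camera images.
- insert_a: loose jaw insert: grey steel bar with a serrated top, 60 mm long (its y axis), 22 mm wide (x), 11 mm high over the serrations (10 mm to their roots); origin at the centre of its underside; it is the same both ways round; starts flat on the worktop, the only one there (those in the open case are part of the case)
- fixture: the setting fixture, fixed to the worktop: aluminium base plate 160 mm (x) by 100 mm (y), 10 mm thick; origin at the centre of its underside, z up. Its x axis points along the channel, from the open apron to the end stop (face at x = 65 mm, top at z = 32 mm). Other offsets here are in its frame
- apron (a point): middle of the open apron on the base plate's top (x = -42 mm, y = 0, z = 10 mm of the fixture), where the insert can be laid lengthwise. The apron is flat and has no walls from x = -80 to -6 mm
- bridge (a point): centre of the top of the bridge over the channel (x = 46 mm, y = 0, z = 46 mm); the bridge is 24 mm along x, 55 mm along y and 12 mm thick and stands on two cheeks (x 20 to 65 mm, each 15 mm thick, 25 mm apart, tops at z = 34 mm). Before them flared lead-in walls, tops at z = 20 mm, narrow from about 46 mm apart at x = -6 mm to 24 mm at x = 22 mm
- home (a point): point on the channel floor (x = 35 mm, y = 0, z = 10 mm) where the insert's origin is when it is fully home, its y axis along the fixture's x axis; fixed to the fixture. A home insert takes up x 5 to 65 mm: its rear 15 mm lie before the cheeks and clear of the thumbscrew head, so it can be pushed from behind all the way
- screw_head (a point): centre of the flat top of the thumbscrew's knurled brass head (40 mm diameter, knurled side 21 mm tall, small red paint dot on top), on a vertical axis over the bridge's centre. Clockwise from above tightens; head and pad come down 1.5 mm per radian. Starts backed off an unknown 1.8 to 4 rad, the pad 3 to 6 mm above the insert's height
- seat (a point): where the centre of the head's top is when the screw is seated on a home insert (x = 46 mm, y = 0, z = 76 mm); fixed to the fixture
- thumbscrew (a joint): how far the head is wound up against its own shaft (rad, positive clockwise), through a stiff torsion spring of 1.2 N m per radian: it shows the resistance. The screw runs free at about 0.04 N m (0.03 rad); once the shaft is seated it stands still and further turning only winds the head up. Over 0.6 rad (0.72 N m) is overtightened. Let go, the head springs back to 0
- clamp_pad: steel pressure pad, 18 mm diameter, 5 mm thick, at the foot of the thumbscrew under the bridge, which goes up and down but does not turn; origin at the centre of its underside. Once the screw is seated it presses on the insert with 10 N or more, and stays so after the screw is let go
- timer: loose bystander: white lab timer, 60 x 66 x 20 mm (another one, not handled, stands at the back); origin at the centre of its underside
- big_weight: loose bystander: brass-coloured 500 g weight, 38 mm diameter, 62 mm tall; origin at the centre of its underside
- bracket: loose bystander: bare metal angle bracket, 36 x 68 x 36 mm; origin at the centre of its underside
- small_weight: loose bystander: brass-coloured 200 g weight, 29 mm diameter, 48 mm tall, standing close beside the +y edge of the fixture; origin at the centre of its underside
- tiny_weight: loose bystander: grey 100 g weight, 23 mm diameter, 39 mm tall, standing close beside the -y edge of the fixture; origin at the centre of its underside
Mind the look-alikes: they are no part of the job. Of the things like the insert_a, leave any that is green; of the rest the larger one is meant.

How it is judged (in metres and radians):
On the way:
1. the insert lies fully home in the channel (distance between insert_a and home below 0.003 m and angle between the y axis of insert_a and the x axis of fixture, either way round below 0.09 rad), for 0.2 s.
At the end, for the whole second after the job is handed in: the insert lies at rest and flat in the channel, within 3 mm of fully home and within 0.09 rad of the channel's direction, and the thumbscrew is seated so that its pad presses on the insert with over 4 N (all of step 1 and angle between insert_a's own z axis and vertical below 0.06 rad and linear speed of insert_a below 0.01 m/s and contact force between clamp_pad and insert_a above 4 N); the robot touches nothing.
It fails at once if the thumbscrew is overtightened (its head wound up by more than 0.6 rad) (value of joint thumbscrew above 0.6 rad).
It fails at once if a bystander is moved by more than 25 mm (distance of any of timer, big_weight, bracket, small_weight, tiny_weight from where it was at the start of the episode above 0.025 m).
It fails at once if a weight is knocked over (angle between any of big_weight, small_weight, tiny_weight's own z axis and vertical above 0.5 rad).
It also fails if it takes over 72 s, if anything falls off the work surface, if the arm or the gripper's body presses on something with over 40 N, if the wrist force passes 120 N, or if a joint passes its speed limit or range.

## Working session

There is one attempt and no reset: what is moved stays moved. The work goes in short steps, Python scripts to look and compute and a shell command to move; the robot and the scene stay as the last step left them, time stands still between calls to the robot, and variables do not carry over. Pictures are saved under pics/ and viewed, at most 10 in all, crops included, and the job is handed in when it is done.

```bash
ls; mkdir -p pics
cat > h.py <<'E'
import numpy as np, cv2
from rig import ctrl
def cap(n,fn=None):
    d=ctrl.capture(n)
    if fn: cv2.imwrite('pics/'+fn,cv2.cvtColor(d['image'],cv2.COLOR_RGB2BGR))
    np.savez('pics/'+n+'.npz',**{k:np.array(v) for k,v in d.items()})
    return d
def load(n): return dict(np.load('pics/'+n+'.npz'))
def ray(d,u,v):
    a=np.array([(u-d['cx'])/d['fx'],(v-d['cy'])/d['fy'],1.0])
    if d.get('fish'):
        r=np.hypot(a[0],a[1]); a=np.array([a[0]/r*np.sin(r),a[1]/r*np.sin(r),np.cos(r)]) if r>1e-9 else np.array([0,0,1.])
    R=np.array(d['R']);return -R.T@np.array(d['t']), R.T@a
def onz(d,u,v,z):
    o,r=ray(d,u,v); return o+r*(z-o[2])/r[2]
def proj(d,X):
    c=np.array(d['R'])@np.array(X,float)+np.array(d['t'])
    if d.get('fish'):
        r=np.hypot(c[0],c[1]); th=np.arctan2(r,c[2]); return np.array([d['cx']+d['fx']*th*c[0]/r,d['cy']+d['fy']*th*c[1]/r])
    return np.array([d['cx']+d['fx']*c[0]/c[2],d['cy']+d['fy']*c[1]/c[2]])
E
python3 - <<'E'
from h import *
a=cap('scene','s0.png');b=cap('side','d0.png');c=cap('wrist','w0.png')
for d in(a,b,c): print(d['fx'],d['cx'],d['cy'],-np.array(d['R']).T@d['t'],np.array(d['R'])[2])
m=cv2.hconcat([cv2.imread('pics/s0.png'),cv2.imread('pics/d0.png')])
print(ctrl.sense())
cv2.imwrite('pics/s0b.png',cv2.resize(cv2.imread('pics/s0.png'),(800,600),interpolation=cv2.INTER_CUBIC))
cv2.imwrite('pics/d0b.png',cv2.resize(cv2.imread('pics/d0.png'),(800,600),interpolation=cv2.INTER_CUBIC))
E
```

```text
pics
488.40205074571514 255.55935135255626 188.73197273237764 [-116.21367046 -521.65870667  988.64418335] [ 0.52143811  0.43945895 -0.73142199]
466.8295342395704 245.45067494414653 192.20231760340192 [928.24628304 636.47575558 858.93148576] [-0.39191687 -0.56787842 -0.72381992]
297.3186396354542 258.6890263792702 184.61748042891884 [ 256.22808219 -465.78750248  373.16544191] [-0.29870321 -0.10888021 -0.9481147 ]
{'time_s': 0.15, 'joints': array([-1.44440193e+00,  3.13289836e-01,  1.49821949e+00,  2.24305498e-05,
        1.33100084e+00, -2.23416566e-01]), 'dq': array([-0.00074598, -0.00119052, -0.00147824, -0.00033189,  0.00086566,
       -0.00033218]), 'tau': array([ 1.63174896e-03, -4.12365353e+01, -2.59796029e+01, -1.39803856e-04,
        3.24830311e-03, -9.73225127e-06]), 'eef_pos': array([ 179.89766293, -493.09485627,  303.49891821]), 'ee_rot': array([-4.57687864e-04,  9.84743352e-01,  1.74012413e-01,  3.31263434e-05]), 'force': array([-0.76784757,  0.52319376,  0.18619923]), 'wrist_torque': array([-0.03963766,  0.0161555 ,  0.01523746]), 'grip_force': 0.0, 'grip_width': 1.0055886117943387}
```

View pics/s0b.png

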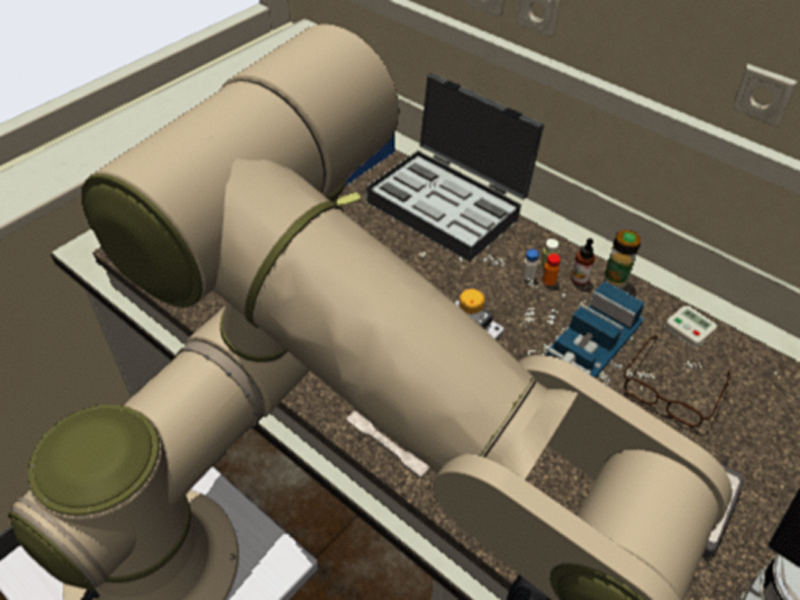

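View pics/d0b.png

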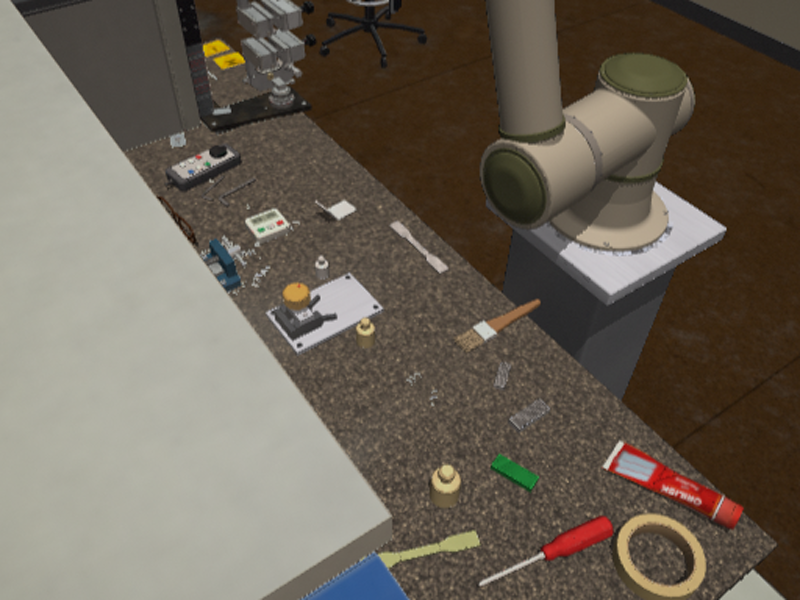

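Side view (800×600 px) shows the fixture plate (corners about (380,302), (348,277), (300,348)), the brass head at (297,294), the 200 g weight at (366,333) and the 100 g weight at (322,266). Insert candidates are the larger grey bar (530,413), the small grey bar (503,374), the green bar (515,472), and the bars in the case, which are part of it. I choose (530,413) and check it in a crop.

Run:
```python
from h import *
d=load('side')
im=cv2.imread('pics/d0.png')
A=cv2.resize(im[160:235,160:260],(800,600),interpolation=cv2.INTER_CUBIC)[:, :]
B=cv2.resize(im[220:310,290:390],(600,540),interpolation=cv2.INTER_CUBIC)
A=cv2.resize(A,(400,300));B=cv2.resize(B,(400,360))
c=np.zeros((600,800,3),np.uint8);
A=cv2.resize(im[160:235,160:260],(500,375),interpolation=cv2.INTER_CUBIC)
B=cv2.resize(im[220:310,300:360],(300,450),interpolation=cv2.INTER_CUBIC)
c[:375,:500]=A;c[:450,500:]=B
cv2.imwrite('pics/crop.png',c)
f=lambda u,v,z:onz(d,u/1.5625,v/1.5625,z).round(0)
for n,p in dict(ins=(530,413,5),small=(503,374,5),green=(515,472,5),pr=(380,302,10),pt=(348,277,10),pl=(267,316,10),pb=(300,348,10),head=(297,294,80),w200=(366,345,0),w100=(322,276,0),timer=(267,224,20),bracket=(337,212,0),w500=(445,500,0)).items(): print(n,f(*p))
```

```text
ins [418. 264.   5.]
small [404. 189.   5.]
green [499. 323.   5.]
pr [475. -30.  10.]
pt [ 487. -107.   10.]
pl [ 640. -104.   10.]
pb [629. -18.  10.]
head [606. -57.  80.]
w200 [539.  26.   0.]
w100 [ 517. -142.    0.]
timer [ 539. -290.   20.]
bracket [ 408. -271.    0.]
w500 [598. 301.   0.]
```

View pics/crop.png

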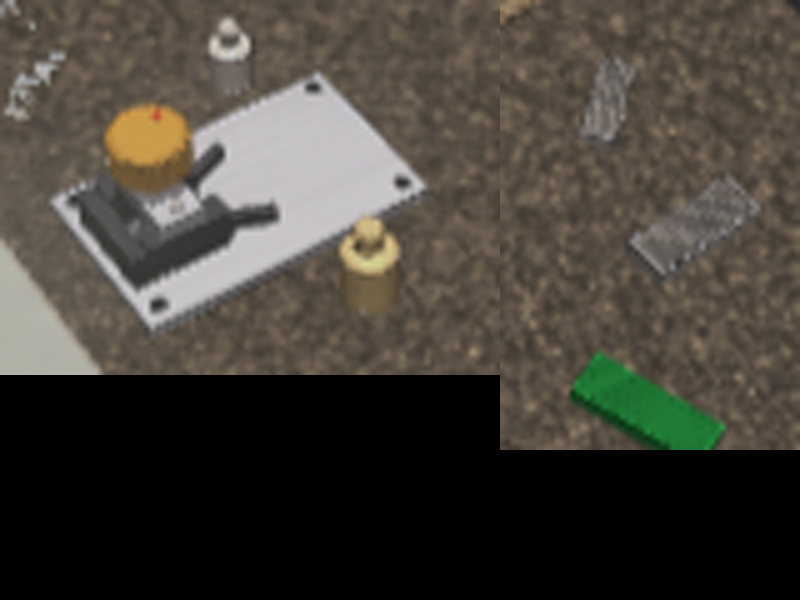

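The crop shows the fixture plate (corners ≈ (427,187), (318,70), (50,200), (152,325) in the crop), bridge and brass head at the far end, and the larger grey serrated bar at (694,225). The smaller grey one (607,100) and the green one stay. Now the poses.

Run:
```python
from h import *
d=load('side')
P=[onz(d,160+u/5,160+v/5,10)[:2] for u,v in[(427,187),(318,70),(50,200),(152,325)]]
P=np.array(P);print(P.round(1))
print([np.linalg.norm(P[i]-P[(i+1)%4]).round(1) for i in range(4)])
c=P.mean(0);ax=(P[2]+P[3]-P[0]-P[1]);th=np.arctan2(ax[1],ax[0]);print('fix',c,th,np.degrees(th))
u=np.array([np.cos(th),np.sin(th)])
for n,x in dict(apron=-42,bridge=46,home=35).items(): print(n,c+x*u)
print('head',onz(d,160+147/5,160+133/5,80), 'dot',onz(d,160+156/5,160+115/5,80))
Q=np.array([onz(d,300+a/5,220+b/5,11)[:2] for a,b in[(230,177),(260,207),(163,272),(130,240)]])
print(Q.round(1),[np.linalg.norm(Q[i]-Q[(i+1)%4]).round(1) for i in range(4)])
ax=Q[2]+Q[3]-Q[0]-Q[1];print('ins',Q.mean(0),np.degrees(np.arctan2(ax[1],ax[0])))
from scipy.spatial.transform import Rotation as Ro
q=ctrl.sense()['ee_rot'];print(Ro.from_quat(q[[1,2,3,0]]).as_matrix().round(3))
```

```text
[[ 478.8  -14.9]
 [ 478.8 -115.6]
 [ 638.  -111.9]
 [ 636.   -14. ]]
[np.float64(100.8), np.float64(159.2), np.float64(97.9), np.float64(157.3)]
fix [557.91545658 -64.10984897] 0.014606676560142284 0.8369009196088201
apron [515.91993695 -64.72330757]
bridge [603.9105495  -63.43796574]
home [592.91172293 -63.59863347]
head [604.54627823 -62.63597246  80.        ] dot [595.20042604 -70.57546262  80.        ]
[[393.2 257. ]
 [393.4 276.4]
 [451.5 277.9]
 [452.3 257.5]] [np.float64(19.4), np.float64(58.1), np.float64(20.5), np.float64(59.1)]
ins [422.5952226  267.19565783] 0.9831354167524272
[[ 0.939  0.343 -0.   ]
 [ 0.343 -0.939  0.001]
 [ 0.    -0.001 -1.   ]]
```

```bash
python3 -m creep '[[[9.7,30.4,-2,0,0,-3.8],[9.7,30.4,-2,0,0,-3.8],[9.7,30.4,-2,0,0,-3.8],[9.7,30.4,-2,0,0,-3.8],[9.7,30.4,-2,0,0,-3.8],[9.7,30.4,-2,0,0,-3.8],[9.7,30.4,-2,0,0,-3.8],[9.7,30.4,-2,0,0,-3.8],[9.7,30.4,-2,0,0,-3.8],[9.7,30.4,-2,0,0,-3.8],[9.7,30.4,-2,0,0,-3.8],[9.7,30.4,-2,0,0,-3.8],[9.7,30.4,-2,0,0,-3.8],[9.7,30.4,-2,0,0,-3.8],[9.7,30.4,-2,0,0,-3.8],[9.7,30.4,-2,0,0,-3.8],[9.7,30.4,-2,0,0,-3.8],[9.7,30.4,-2,0,0,-3.8],[9.7,30.4,-2,0,0,-3.8],[9.7,30.4,-2,0,0,-3.8]]]' 45 40
python3 -m creep '[[[0,0,0,0,0,0],[0,0,0,0,0,0],[0,0,0,0,0,0],[0,0,0,0,0,0],[0,0,0,0,0,0]]]'
python3 - <<'E'
from h import *
print({k:v for k,v in ctrl.sense().items() if k in('time_s','joints','eef_pos','ee_rot','force')})
w=cap('wrist','w1.png');s=cap('scene','s1.png');w['fish']=1
print(proj(w,[422.6,267,11]),proj(load('scene'),[422.6,267,11]),proj(load('scene'),[558,-64,10]))
im=cv2.hconcat([cv2.imread('pics/w1.png'),cv2.imread('pics/s1.png')])
c=np.zeros((600,800,3),np.uint8);c[:384,:512]=im[:,:512]
a=im[:,512:]; cv2.imwrite('pics/w1s.png',np.vstack([cv2.resize(im[:,:512],(400,300)),cv2.resize(a,(400,300))]))
E
```

```text
time_s: 1.82
eef_pos: [422.8, 271.2, 252.9]
ee_rot: [-0.0, 1.0, 0.011, -0.0]
force: [0.4, 0.3, -0.7]
grip_width: 0.527
grip_force: 0.0
time_s: 2.23
eef_pos: [422.5, 265.8, 254.3]
ee_rot: [-0.0, 1.0, 0.008, 0.0]
force: [0.2, 0.1, 0.4]
grip_width: 0.526
grip_force: 0.0
{'time_s': 2.2333, 'joints': array([ 3.26372282e-01,  3.01785170e-01,  1.64827954e+00, -6.92402927e-05,
        1.19103641e+00,  1.88059177e+00]), 'eef_pos': array([422.45038548, 265.75857245, 254.26572736]), 'ee_rot': array([-4.63188808e-05,  9.99965514e-01,  8.30114839e-03,  2.43494172e-04]), 'force': array([0.15449274, 0.05605428, 0.38919177])}
[256.66582547 163.90837079] [162.54280343 185.0606473 ] [287.69216132 217.90647162]
```

View pics/w1s.png

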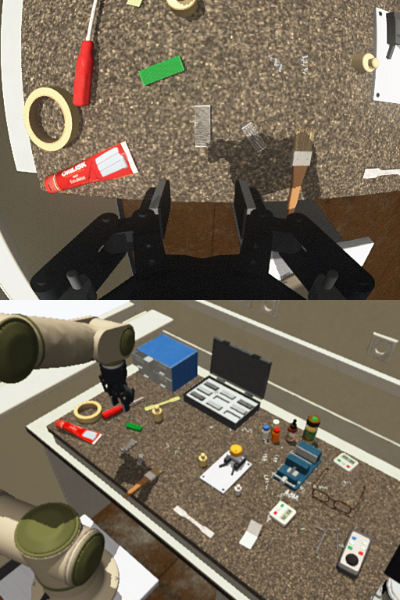

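The wrist view shows the insert at about (260,161) px, where expected (257,164). The scene view shows the fixture unobstructed at about (288,218). Refining the insert.

Run:
```python
from h import *
w=load('wrist');w['fish']=1
k=.78125
Q=np.array([onz(w,u/k,v/k,11)[:2] for u,v in[(193.5,105),(211,105),(212,147),(194.5,147)]])
print(Q.round(1),[np.linalg.norm(Q[i]-Q[(i+1)%4]).round(1) for i in range(4)]);ax=Q[0]+Q[1]-Q[2]-Q[3]
print(Q.mean(0),np.degrees(np.arctan2(ax[1],ax[0])))
im=cv2.imread('pics/w1.png');
a=cv2.resize(im[120:205,210:350],(700,425),interpolation=cv2.INTER_CUBIC)
cv2.imwrite('pics/w1c.png',a)
d=load('scene');i2=cv2.imread('pics/s1.png')
# plate: bright low-sat
hsv=cv2.cvtColor(i2,cv2.COLOR_BGR2HSV)
m=((hsv[...,2]>150)&(hsv[...,1]<40)).astype(np.uint8)
m[:170]=0;m[280:]=0;m[:,:240]=0;m[:,330:]=0
cs=max(cv2.findContours(m,0,2)[0],key=cv2.contourArea)
h=cv2.convexHull(cs);q=cv2.approxPolyDP(h,5,True)[:,0];print(q)
P=np.array([onz(d,u,v,10)[:2] for u,v in q]);print(P.round(1))
m=((hsv[...,0]>12)&(hsv[...,0]<25)&(hsv[...,1]>180)&(hsv[...,2]>150)).astype(np.uint8);m[:,:270]=0;m[:170]=0;m[230:]=0;m[:,330:]=0
y,x=np.where(m);print(x.mean(),y.mean(),len(x),onz(d,x.mean(),y.mean(),80))
```

```text
[[454.9 277. ]
 [455.3 253.3]
 [395.  250.2]
 [394.6 275.2]] [np.float64(23.8), np.float64(60.4), np.float64(25.0), np.float64(60.4)]
[424.92779868 263.91766556] 2.3466646995701046
[[293 192]
 [322 210]
 [285 247]
 [255 226]]
[[ 639.5  -18.3]
 [ 638.9 -115.4]
 [ 480.4 -116.5]
 [ 481.8  -17.6]]
301.6237623762376 191.44554455445544 101 [601.40749666 -69.60777992  80.        ]
```

View pics/w1c.png

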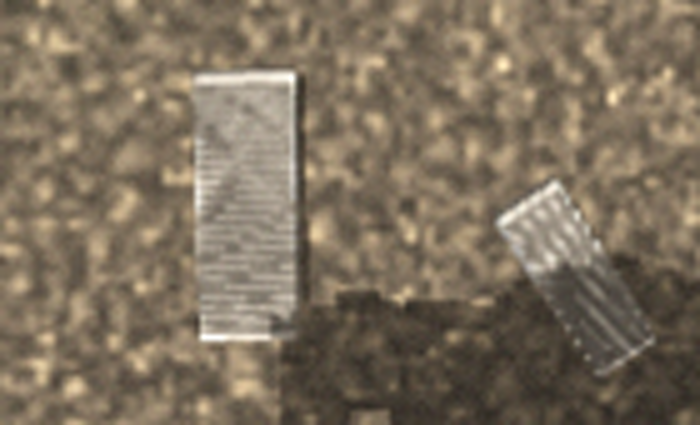

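```bash
python3 -m creep '[[[0.07,0,-1.5,0,0,0.1],[0.07,0,-3,0,0,0.1],[0.07,0,-4.5,0,0,0.1],[0.07,0,-5.8,0,0,0.1],[0.07,0,-6.5,0,0,0.1],[0.07,0,-6.9,0,0,0.1],[0.07,0,-7.1,0,0,0.1],[0.07,0,-7.1,0,0,0.1],[0.07,0,-7.1,0,0,0.1]]]'
python3 -m creep '[[[0,0,0,0,0,0],[0,0,0,0,0,0],[0,0,0,0,0,0],[0,0,0,0,0,0],[0,0,0,0,0,0],[0,0,0,0,0,0]]]' 10 40
```

```text
time_s: 3.08
eef_pos: [424.7, 266.9, 77.4]
ee_rot: [-0.0, 1.0, 0.013, 0.001]
force: [-0.3, -0.6, 0.6]
grip_width: 0.528
grip_force: 0.0
time_s: 3.58
eef_pos: [424.7, 266.9, 77.6]
ee_rot: [-0.0, 1.0, 0.014, 0.001]
force: [-1.7, -0.8, 6.3]
grip_width: 0.24
grip_force: 39.1
```

```bash
python3 -m creep '[[[0,0,1.5,0,0,0],[0,0,3,0,0,0],[0,-0.5,3.5,0,0,0],[3.93,-13.29,3.5,0,0,-0.2],[3.93,-13.29,3.5,0,0,-0.2],[3.93,-13.29,3.5,0,0,-0.2],[3.93,-13.29,3.5,0,0,-0.2],[3.93,-13.29,3.5,0,0,-0.2],[3.93,-13.29,3.5,0,0,-0.2],[3.93,-13.29,3.5,0,0,-0.2],[3.93,-13.29,3.5,0,0,-0.2],[3.93,-13.29,3.5,0,0,-0.2],[3.93,-13.29,3.5,0,0,-0.2],[3.93,-13.29,3.5,0,0,-0.2],[3.93,-13.29,3.5,0,0,-0.2],[3.93,-13.29,3.5,0,0,-0.2]]]'
python3 - <<'E'
from h import *
w=cap('wrist','w2.png');w['fish']=1
print(ctrl.sense()['eef_pos'],ctrl.sense()['joints'])
for p in [(523,-65.5,10),(553,-65.5,10),(605,-65.1,80),(479,-115,10),(639,-115,10),(639,-16,10)]: print(p,proj(w,p).round(1))
cv2.imwrite('pics/w2b.png',cv2.resize(cv2.imread('pics/w2.png'),(800,600),interpolation=cv2.INTER_CUBIC))
E
```

```text
time_s: 4.92
eef_pos: [522.2, -64.2, 164.1]
ee_rot: [-0.0, 1.0, 0.006, -0.0]
force: [0.1, -0.3, -0.5]
grip_width: 0.24
grip_force: 40.1
[522.26419368 -64.34048704 164.06059798] [-3.45463116e-01  4.69339775e-01  1.66713367e+00  1.06614847e-04
  1.00508484e+00  1.21411694e+00]
(523, -65.5, 10) [259.1 191.1]
(553, -65.5, 10) [259.6 154.4]
(605, -65.1, 80) [260.6  85.5]
(479, -115, 10) [315.5 239.2]
(639, -115, 10) [327.4  44.8]
(639, -16, 10) [194.5  43. ]
```

View pics/w2b.png

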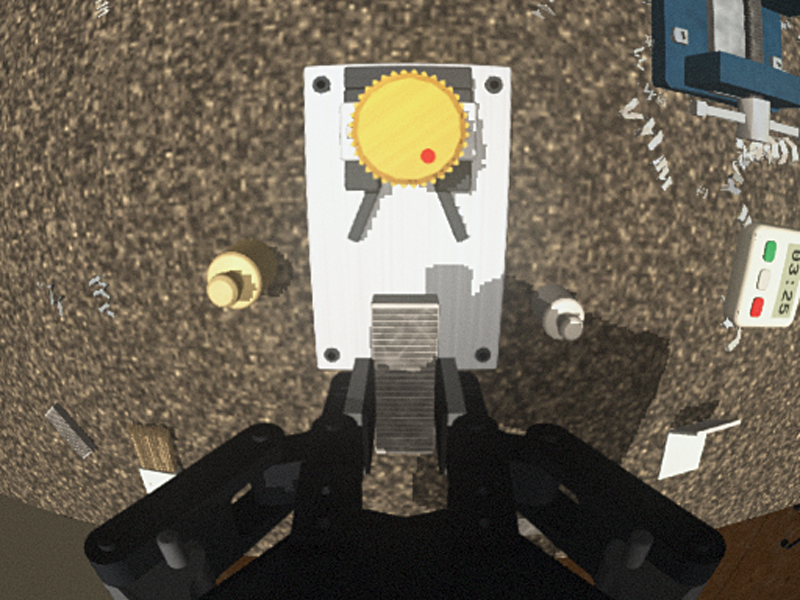

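The view shows the plate (corners (305,67), (511,67), (498,369), (317,367)), the head at (410,127), and the insert held straight at (405,375), clear of both weights.

Run:
```python
from h import *
w=load('wrist');w['fish']=1
k=1.5625
P=np.array([onz(w,u/k,v/k,10)[:2] for u,v in[(305,67),(511,67),(498,369),(317,368)]])
print(P.round(1),[np.linalg.norm(P[i]-P[(i+1)%4]).round(1) for i in range(4)])
c=P.mean(0);ax=P[0]+P[1]-P[2]-P[3];th=np.arctan2(ax[1],ax[0]);print(c,np.degrees(th))
print('head',onz(w,410/k,127/k,80.5),c+46*np.array([np.cos(th),np.sin(th)]))
for z in(102,):
  Q=np.array([onz(w,u/k,v/k,z)[:2] for u,v in[(372,304),(439,304),(434,453),(376,453)]]);print(Q.round(1),[np.linalg.norm(Q[i]-Q[(i+1)%4]).round(1) for i in range(4)],Q.mean(0))
```

```text
[[ 639.1  -16.5]
 [ 640.5 -114.7]
 [ 482.  -117.5]
 [ 481.6  -17.5]] [np.float64(98.2), np.float64(158.5), np.float64(100.0), np.float64(157.5)]
[560.79408413 -66.58235481] 0.681789271164227
head [607.17661637 -65.96787382  80.5       ] [606.79082743 -66.03499222]
[[554.2 -54.9]
 [554.4 -75.2]
 [497.4 -76. ]
 [497.2 -55.3]] [np.float64(20.3), np.float64(57.0), np.float64(20.7), np.float64(57.0)] [525.79541006 -65.36854669]
```

```bash
python3 -m creep '[[[0,-0.04,-1,0,0,0],[0,-0.04,-2,0,0,0],[0,-0.04,-2.6,0,0,0],[0,-0.04,-2.85,0,0,0],[0,-0.04,-2.98,0,0,0],[0,-0.04,-3.03,0,0,0],[0,-0.04,-3.03,0,0,0],[0.2,-0.04,-3.03,0,0,0],[0.4,-0.04,-3.03,0,0,0],[0.5,-0.04,-3.03,0,0,0],[0.5,-0.04,-3.03,0,0,0],[0.5,-0.04,-3.03,0,0,0]]]'
python3 -m creep '[[[0,0,0,0,0,0],[0,0,0,0,0,0],[0,0,0,0,0,0],[0,0,0,0,0,0],[0,0,0,0,0,0]]]' 40 40
```

```text
time_s: 5.97
eef_pos: [535.1, -66.4, 88.2]
ee_rot: [0.0, 1.0, 0.005, 0.0]
force: [-0.8, 0.9, -1.6]
grip_width: 0.234
grip_force: 40.1
time_s: 6.38
eef_pos: [534.9, -66.5, 88.2]
ee_rot: [0.0, 1.0, 0.005, 0.0]
force: [-0.4, 0.3, -0.6]
grip_width: 0.463
grip_force: 0.0
```

```bash
python3 -m creep '[[[0,0,0.7,0,0,0],[0,0,1.4,0,0,0],[-1,0,1.4,0,0,0],[-2,0.02,1.4,0,0,0],[-2.1,0.02,1.4,0,0,0],[-2.1,0.02,0.9,0,0,0],[-2.1,0.02,0.4,0,0,0],[-2.1,0.02,0.1,0,0,0],[-2.1,0.02,0,0,0,0],[-2.1,0.02,0,0,0,0],[-2.1,0.02,0,0,0,0]]]' 0 40
python3 - <<'E'
from h import *
w=cap('wrist','w3.png');w['fish']=1
cv2.imwrite('pics/w3b.png',cv2.resize(cv2.imread('pics/w3.png'),(800,600),interpolation=cv2.INTER_CUBIC))
E
```

```text
time_s: 7.3
eef_pos: [482.7, -66.0, 88.4]
ee_rot: [0.0, 1.0, 0.005, 0.0]
force: [0.3, -0.3, -0.4]
grip_width: 0.001
grip_force: 0.0
```

View pics/w3b.png

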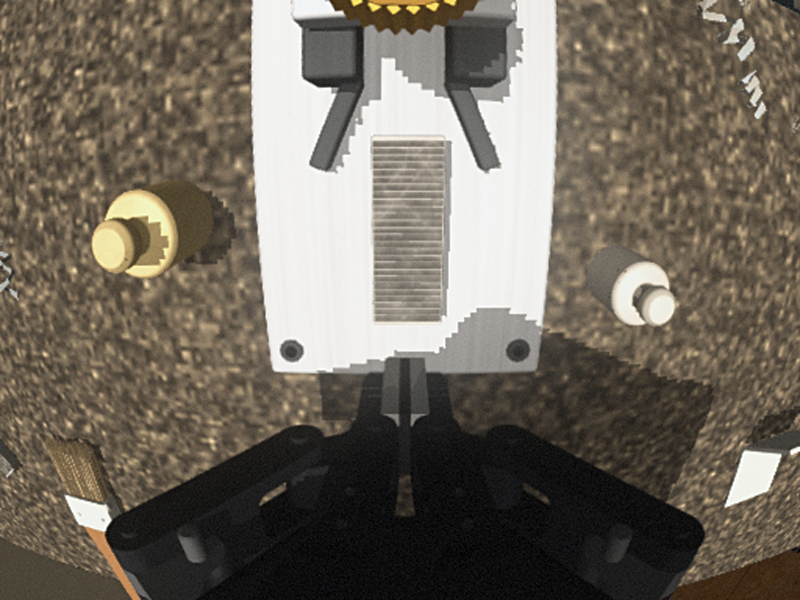

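The insert lies straight at (408,228), pointing into the lead-in centred near (404,120). The shut fingers are behind it at (404,375). Pushing now.

```bash
python3 -m creep '[[[0.4,0,0,0,0,0],[0.7,0,0,0,0,0],[1.0,0,0,0,0,0],[1.2,0,0,0,0,0],[1.4,0,0,0,0,0],[1.6,0,0,0,0,0],[1.8,0,0,0,0,0],[2.0,0.01,0,0,0,0],[2.2,0.01,0,0,0,0],[2.4,0.01,0,0,0,0],[2.55,0.02,0,0,0,0],[2.6,0.02,0,0,0,0]]]'
python3 -m creep '[[[0.05,0,0,0,0,0],[0.1,0,0,0,0,0],[0.15,0,0,0,0,0],[0.2,0,0,0,0,0],[0.2,0,0,0,0,0]]]'
```

```text
time_s: 8.35
eef_pos: [548.0, -65.4, 88.1]
ee_rot: [0.0, 1.0, 0.005, 0.0]
force: [-2.0, -0.5, 1.2]
grip_width: 0.001
grip_force: 1.0
time_s: 8.77
eef_pos: [552.6, -65.5, 88.1]
ee_rot: [0.0, 1.0, 0.005, 0.0]
force: [-0.6, -1.0, -0.8]
grip_width: 0.001
grip_force: 0.2
```

```bash
python3 -m creep '[[[0.03,0,0,0,0,0],[0.06,0,0,0,0,0],[0.08,0,0,0,0,0],[0.08,0,0,0,0,0]]]'
python3 -m creep '[[[0.03,0,0,0,0,0],[0.06,0,0,0,0,0],[0.08,0,0,0,0,0],[0.08,0,0,0,0,0]]]'
```

```text
time_s: 9.1
eef_pos: [554.5, -65.5, 88.1]
ee_rot: [0.0, 1.0, 0.005, 0.0]
force: [-0.9, 0.8, 0.1]
grip_width: -0.003
grip_force: 0.4
time_s: 9.43
eef_pos: [555.8, -65.4, 88.0]
ee_rot: [-0.0, 1.0, 0.005, -0.001]
force: [-7.6, 0.3, 3.6]
grip_width: -0.001
grip_force: 3.3
```

```bash
python3 -m creep '[[[0.03,0,0,0,0,0],[0.06,0,0,0,0,0],[0.06,0,0,0,0,0],[0.06,0,0,0,0,0]]]'
python3 - <<'E'
from h import *
w=cap('wrist','w4.png');s=cap('side','d4.png')
a=cv2.resize(cv2.imread('pics/w4.png')[0:300,156:356],(400,600),interpolation=cv2.INTER_CUBIC)
b=cv2.resize(cv2.imread('pics/d4.png')[150:240,165:225],(400,600),interpolation=cv2.INTER_CUBIC)
cv2.imwrite('pics/w4b.png',np.hstack([a,b]))
E
```

```text
time_s: 9.77
eef_pos: [556.2, -65.4, 87.9]
ee_rot: [-0.0, 1.0, 0.005, -0.003]
force: [-13.5, -1.9, 8.4]
grip_width: 0.001
grip_force: 6.8
```

View pics/w4b.png

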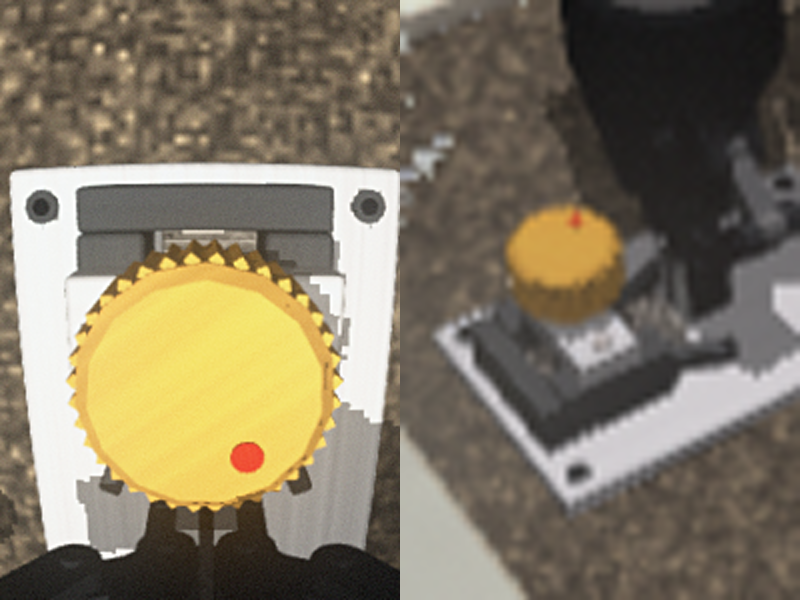

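The insert's front face (205,240) is against the end stop between the cheeks, so it is home, and the push force has risen to 13 N. Next I back off, rise, wind the wrist counter-clockwise and go over the head.

```bash
python3 -m creep '[[[-0.4,0,0,0,0,0],[-1,0,0.3,0,0,0],[-1,0,1.5,0,0,0],[-1,0,3,0,0,0],[-1,0,4,0,0,0],[-1,0,4,0,0,0]]]'
python3 -m creep '[[[1,0,0,0,0,1.4],[2,0,0,0,0,2.8],[3,0,0,0,0,4.2],[3,0,0,0,0,5.6],[3,0,0,0,0,7],[3,0,0,0,0,8.4],[3,0,0,0,0,9.8],[3,0,0,0,0,11.2],[3,0,0,0,0,12.6],[3,0,0,0,0,14],[3,0,0,0,0,15.4],[3,0,0,0,0,16.8],[3,0,0,0,0,18.2],[3,0,0,0,0,19.6],[3,0,0,0,0,21],[3,0,0,0,0,22.4],[3,0,0,0,0,23.8],[3,0,0,0,0,25.2],[3,0,0,0,0,26.6],[3,0,0,0,0,28]]]' 65 40
python3 -m creep '[[[0,0,0,0,0,1.4],[0,0,0,0,0,2.8],[0,0,0,0,0,4.2],[0,0,0,0,0,5.6],[0,0,0,0,0,7],[0,0,0,0,0,8.4],[0,0,0,0,0,9.8],[0,0,0,0,0,11.2],[0,0,0,0,0,12.6],[0,0,0,0,0,13.5],[0,0,0,0,0,13.5],[0,0,0,0,0,13.5]]]'
python3 - <<'E'
from h import *
s=ctrl.sense();print(s['joints'],s['eef_pos'],s['wrist_torque'])
w=cap('wrist','w5.png');w['fish']=1
im=w['image'];hsv=cv2.cvtColor(im,cv2.COLOR_RGB2HSV)
m=((hsv[...,0]>20)&(hsv[...,0]<30)&(hsv[...,1]>120)&(hsv[...,2]>190)).astype(np.uint8)
c=max(cv2.findContours(m,0,2)[0],key=cv2.contourArea);e=cv2.fitEllipse(cv2.convexHull(c));print(e)
for z in(79,82):print(onz(w,*e[0],z))
E
```

```text
time_s: 10.37
eef_pos: [534.9, -66.1, 193.5]
ee_rot: [0.002, 1.0, 0.005, 0.005]
force: [0.2, -0.4, -0.2]
grip_width: 0.005
grip_force: 0.0
time_s: 12.03
eef_pos: [608.0, -65.5, 187.5]
ee_rot: [-0.0, 0.335, 0.942, 0.0]
force: [1.1, 0.2, 0.0]
grip_width: 0.759
grip_force: 0.0
time_s: 13.03
eef_pos: [608.0, -65.5, 187.6]
ee_rot: [-0.0, -0.241, 0.971, 0.0]
force: [0.2, -0.1, -0.3]
grip_width: 0.769
grip_force: 0.0
[-2.98664290e-01  6.05913504e-01  1.36774427e+00  4.56254502e-05
  1.16810015e+00 -2.35628892e+00] [607.96345531 -65.48066909 187.64941863] [-0.03523956 -0.01717076 -0.01299922]
((260.7168884277344, 217.70208740234375), (44.93735122680664, 52.03158187866211), 92.13600158691406)
[607.74471267 -64.57420389  79.        ]
[606.52451758 -65.24403525  82.        ]
```

```bash
python3 -m creep '[[[-0.03,0,-1,0,0,0],[-0.03,0,-1.8,0,0,0],[-0.03,0,-2.2,0,0,0],[-0.03,0,-2.42,0,0,0],[-0.03,0,-2.42,0,0,0]]]'
python3 -m creep '[[[0,0,0,0,0,0],[0,0,0,0,0,0],[0,0,0,0,0,0],[0,0,0,0,0,0],[0,0,0,0,0,0],[0,0,0,0,0,0]]]' 25 50
python3 -c "
from h import *
s=ctrl.sense();print(s['wrist_torque'],s['joints'])"
```

```text
time_s: 13.5
eef_pos: [607.0, -65.4, 126.8]
ee_rot: [-0.001, -0.242, 0.97, 0.0]
force: [-0.1, -0.0, -0.4]
grip_width: 0.759
grip_force: 0.0
time_s: 14.0
eef_pos: [607.4, -65.0, 129.3]
ee_rot: [0.001, -0.242, 0.97, -0.0]
force: [-3.4, 3.4, 5.0]
grip_width: 0.45
grip_force: 49.5
[0.48967965 0.45014469 0.014299  ] [-2.98378534e-01  6.75093791e-01  1.41745193e+00  7.63887169e-04
  1.04774578e+00 -2.35902305e+00]
```

```bash
python3 -m creep '[[[0,0,0,0,0,-1.2],[0,0,-0.01,0,0,-2.4],[0,0,-0.02,0,0,-3.6],[0,0,-0.02,0,0,-4.8],[0,0,-0.02,0,0,-4.8]]]'
python3 -c "
from h import *
s=ctrl.sense();print(s['wrist_torque'],s['joints'][5])"
python3 -m creep '[[[0,0,0,0,0,-1.2],[0,0,-0.01,0,0,-2.4],[0,0,-0.02,0,0,-3.6],[0,0,-0.03,0,0,-4.8],[0,0,-0.03,0,0,-6],[0,0,-0.04,0,0,-7.2],[0,0,-0.05,0,0,-8.4],[0,0,-0.05,0,0,-9.6],[0,0,-0.06,0,0,-10.8],[0,0,-0.06,0,0,-10.8]]]'
python3 - <<'E'
from h import *
s=ctrl.sense();print(s['wrist_torque'],s['joints'][5])
w=cap('wrist','w6.png');w['fish']=1
im=w['image'];R,G,B=[im[...,i].astype(int) for i in range(3)]
hsv=cv2.cvtColor(im,cv2.COLOR_RGB2HSV)
y,x=np.where((R>180)&(G<100)&(B<100)); print(len(x),x.mean(),y.mean(),onz(w,x.mean(),y.mean(),79))
E
```

```text
time_s: 14.42
eef_pos: [607.4, -65.0, 128.7]
ee_rot: [0.001, -0.033, 0.999, 0.0]
force: [-4.2, 3.4, 5.6]
grip_width: 0.452
grip_force: 49.6
[0.50200272 0.46789221 0.04169605] -1.934601588396031
time_s: 15.25
eef_pos: [607.3, -65.0, 127.3]
ee_rot: [0.0, 0.425, 0.905, 0.0]
force: [-3.3, 3.0, 6.7]
grip_width: 0.45
grip_force: 49.8
[0.42973146 0.70420367 0.01450306] -0.9921867663011543
71 136.3661971830986 310.1267605633803 [ 574.55331196 -135.23601702   79.        ]
```

```bash
cat > chk.py <<'E'
from rig import ctrl; import sys
s=ctrl.sense(); t=s['wrist_torque'][2]; print('TZ',round(t,3),'q6',round(s['joints'][5],3)); sys.exit(abs(t)>0.13)
E
python3 -m creep '[[[0,0,0,0,0,-1.2],[0,0,-0.01,0,0,-2.4],[0,0,-0.01,0,0,-2.4]]]' >/dev/null; python3 chk.py &&
python3 -m creep '[[[0,0,0,0,0,-1.2],[0,0,-0.01,0,0,-2.4],[0,0,-0.01,0,0,-2.4]]]' >/dev/null; python3 chk.py &&
python3 -m creep '[[[0,0,0,0,0,-1.2],[0,0,-0.01,0,0,-2.4],[0,0,-0.01,0,0,-2.4]]]' >/dev/null && python3 chk.py &&
python3 -m creep '[[[0,0,0,0,0,-1.2],[0,0,-0.01,0,0,-2.4],[0,0,-0.01,0,0,-2.4]]]'  && python3 chk.py
```

```text
TZ 0.046 q6 -0.783
TZ 0.046 q6 -0.783False
False
```

```bash
sed -i 's/sys.exit(abs(t)>0.13)/sys.exit(int(abs(t)>0.13))/' chk.py
python3 -m creep '[[[0,0,0,0,0,-1.2],[0,0,-0.01,0,0,-2.4],[0,0,-0.01,0,0,-2.4]]]' >/dev/null; python3 chk.py &&
python3 -m creep '[[[0,0,0,0,0,-1.2],[0,0,-0.01,0,0,-2.4],[0,0,-0.01,0,0,-2.4]]]' >/dev/null && python3 chk.py &&
python3 -m creep '[[[0,0,0,0,0,-1.2],[0,0,-0.01,0,0,-2.4],[0,0,-0.01,0,0,-2.4]]]' >/dev/null && python3 chk.py &&
python3 -m creep '[[[0,0,0,0,0,-1.2],[0,0,-0.01,0,0,-2.4],[0,0,-0.01,0,0,-2.4]]]'  && python3 chk.py
```

```text
TZ 0.057 q6 -0.573
TZ 0.106 q6 -0.364
TZ -0.007 q6 -0.154
time_s: 16.55
eef_pos: [607.2, -64.8, 126.0]
ee_rot: [-0.0, 0.82, 0.572, 0.0]
force: [-3.7, 3.7, 7.2]
grip_width: 0.45
grip_force: 50.0
TZ 0.066 q6 0.055
```

```bash
python3 -m creep '[[[0,0,0,0,0,-1.2],[0,0,-0.01,0,0,-2.4],[0,0,-0.01,0,0,-2.4]]]' >/dev/null; python3 chk.py &&
python3 -m creep '[[[0,0,0,0,0,-1.2],[0,0,-0.01,0,0,-2.4],[0,0,-0.01,0,0,-2.4]]]' >/dev/null && python3 chk.py &&
python3 -m creep '[[[0,0,0,0,0,-1.2],[0,0,-0.01,0,0,-2.4],[0,0,-0.01,0,0,-2.4]]]' >/dev/null && python3 chk.py &&
python3 -m creep '[[[0,0,0,0,0,-1.2],[0,0,-0.01,0,0,-2.4],[0,0,-0.01,0,0,-2.4]]]'  && python3 chk.py
```

```text
TZ 0.165 q6 0.264
```

```bash
python3 -m creep '[[[0,0,0,0,0,0],[0,0,0,0,0,0]]]'>/dev/null; python3 chk.py
python3 -m creep '[[[0,0,0,0,0,-1],[0,0,0,0,0,-1],[0,0,0,0,0,-1]]]'; python3 chk.py
```

```text
TZ 0.194 q6 0.259
time_s: 17.22
eef_pos: [607.3, -64.7, 126.0]
ee_rot: [-0.0, 0.895, 0.447, 0.0]
force: [-4.3, 4.4, 9.0]
grip_width: 0.449
grip_force: 50.1
TZ 0.287 q6 0.346
```

```bash
python3 -m creep '[[[0,0,0,0,0,-1],[0,0,0,0,0,-1],[0,0,0,0,0,-1]]]'; python3 chk.py
python3 -m creep '[[[0,0,0,0,0,0],[0,0,0,0,0,0],[0,0,0,0,0,0],[0,0,0,0,0,0],[0,0,0,0,0,0]]]' 65
python3 -m creep '[[[0,0,0.5,0,0,0],[0,0,1.5,0,0,0],[0,0,3,0,0,0],[-2,0,4,0,0,0],[-4,0,4,0,0,0],[-5,0,4,0,0,0],[-5,0,4,0,0,0],[-5,0,4,0,0,0],[-5,0,4,0,0,0]]]'
python3 - <<'E'
from h import *
w=cap('wrist','w7.png');s=cap('side','d7.png')
a=cv2.resize(cv2.imread('pics/w7.png'),(440,330),interpolation=cv2.INTER_AREA)
b=cv2.resize(cv2.imread('pics/d7.png')[130:240,150:270],(360,330),interpolation=cv2.INTER_CUBIC)
cv2.imwrite('pics/w7b.png',np.hstack([a,b]))
E
```

```text
time_s: 17.47
eef_pos: [607.3, -64.7, 125.9]
ee_rot: [-0.0, 0.913, 0.407, 0.001]
force: [-4.7, 4.8, 8.1]
grip_width: 0.455
grip_force: 50.0
TZ 0.339 q6 0.433
time_s: 17.88
eef_pos: [607.2, -65.6, 124.2]
ee_rot: [0.0, 0.913, 0.407, 0.0]
force: [-0.6, 0.3, -0.7]
grip_width: 0.76
grip_force: 0.0
time_s: 18.63
eef_pos: [483.0, -65.8, 225.4]
ee_rot: [0.001, 0.913, 0.407, 0.001]
force: [0.6, -0.2, -0.6]
grip_width: 0.761
grip_force: 0.0
```

View pics/w7b.png

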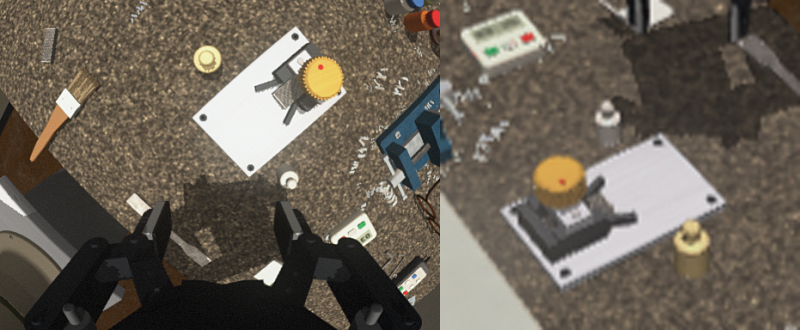

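The insert's rear shows between the lead-in walls at (287,100). The head has turned, both weights still stand, and the gripper is clear. Handing in.

```bash
python3 -c "
from rig import ctrl
print(ctrl.finish_job())"
```

```text
the job is handed in; nothing more can be done
None
```

I handed the job in at about 19 s of the 72 s. The insert is pushed home against the end stop, and the thumbscrew is seated on it at about 0.34 N m (about 0.3 rad of wind-up) and let go. The gripper is clear and the two weights by the fixture still stand; I don't have the judge's verdict.

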